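Tap a tottering door knob home on the bench block and press its lock button

ROBOT

A 6-joint arm with a two-finger parallel gripper is mounted at the origin on a cart in front of the work surface, level with it; the furniture and walls round the work are solid. World frame = base frame: x ahead of the robot, y to its left, z up, the work surface at z = 0. Lengths are in m, angles in rad, forces in N, time in s.
With the tool pointing down it reaches from about 0.35 to 0.975 m from the base axis. Payload 7.1 kg.
Tool frame: the origin (TCP) lies on the centre line of the jaws, within the pads' length; the fingertips stand robot.tip_extent ahead of it and the grasp point (between the pads) lies 8 mm behind it (robot.tip_extent is the distance from the TCP to the fingertips, in m); z points along the fingers, y is the line along which they close (so a half turn about z gives the same grasp; the last joint's range is limited). The gripper opens to 88 mm and grips with 3 to 60 N. Pads are 20 mm wide; open, the fingers measure 115 mm over their backs; the gripper's body (75 mm by 178 mm) begins 61 mm behind the grasp point.
Start: joints at [-1.343, 0.423, 1.63, -0, 1.089, -0.019], TCP at [0.153, -0.606, 0.234] pointing down, gripper open.
Joint ranges: [-3, 3], [-0.9, 2.11], [0.09, 2.58], [-1.31, 4.45], [0.11, 2.69], [-2.54, 2.54]. Speed limits (rad/s): [2.39, 2.39, 3.01, 3.14, 3.14, 3.14].

INTERFACE

Orientations are given as a rotation vector (axis times angle).
In Python, from bench import robot gives the robot as it stands. Calls block until the motion is done:
- robot.movep(position, orientation): joint-space move of the TCP to a pose.
- robot.movel(position, ori=None, feed=0.15, force_limit=None): straight line of the TCP; ori=None keeps the orientation; feed is the mean speed in m/s. With force_limit (N) it stops when the force on the tool has changed by that much, and returns True; else False.
- robot.move_j(angles): joint-space move.
- robot.grip(opening, strength=None): finger opening in m; strength is the grip in N (None keeps the last); returns when the fingers have stopped.
- robot.hold(seconds).
- robot.inverse_kinematics(position, orientation): joint angles nearest the present ones, or None.
- robot.camera(name): name is "scene" or "top"; returns a dict with "img" (384x512x3 uint8, red, green, blue), "fov_y" (degrees; the focal length in pixels is half the picture's height over the tangent of half this angle, whatever the lens; pixels are square), "cx", "cy" (the principal point, pixels), "k1" (the pictures are not rectified: a ray, as slopes to the right and down, at radius r is drawn at 1 + k1 r^2 times it, then the intrinsics apply), "extrinsics" (4x4, takes a point from camera to world coordinates). Camera axes: x right, y down, z forward; pixel columns grow to the right and rows downward; lengths in m; the calibration is good to about 2 mm. A picture is of the moment at which its call begins. There is no depth.
A pose or a line that the arm cannot do raises robot.MotionError and nothing moves.
- robot.finish_job(): hands the job in; it is judged then, once.
Readings, each from a call of its own:
- robot.current_t(): time.
- robot.current_joints(): joint angles.
- robot.current_qvel(): joint speeds.
- robot.current_joint_efforts(): joint torques, N m.
- robot.current_position(): TCP position.
- robot.current_ee_rot(): TCP orientation.
- robot.current_wrist_force(): force on the tool from outside, world axes, zero at the start.
- robot.current_moment(): the same for the moment, N m.
- robot.current_grip_width(): finger opening in m.
- robot.current_finger_force(): force on a finger pad.
Only numpy, scipy, OpenCV 4.12 (cv2) and the standard library are available. Lean on these libraries where they do the work, as an engineer would, in place of code of your own. Each camera call takes 0.05 s, during which the arm holds its last target. There are 200 camera calls.

TASK

The door knob is standing tottering on the short boss under its rose, to one side of the hole in the small round steel block. With the fingertips, tap the edge of the rose gently towards the middle until the boss drops into the hole and the knob sits flat and centred on the block; once it is firmly supported, press the locking button in its crown fully in and move clear. Never grip, lift or topple the knob, do not shove the block along the bench, and leave the other things alone.

Things in the scene. Friction and masses are not known exactly. Their poses are not given: they have to be found in the camera images.
- knob: Loose brass door knob, about 0.25 kg, round about its z axis (up). Origin: centre of the underside of the boss. Going up: steel boss 16 mm across, 5 mm long; flat round rose 62 mm across from 5 to 9 mm, thinning to the neck at 12 mm; neck 21 mm across; head 46 mm across, widest at 31 to 35 mm; crown at 45 mm. It starts standing on its boss on the block's top.
- rose (a point): Centre of the rose, 7.5 mm above the knob's origin. At the start it is 11 to 18 mm off the block's centre in any direction, overhanging the block's edge. Pushed at the head the knob tips; pushed level at the rose's edge it slides with 1 to 3 N, rocks as the boss comes over the hole and drops 5 mm when it is home.
- bench_block: Round bench block of bare steel, 58 mm across and 36 mm high, loose on the bench, about 0.75 kg (a push of 4 to 7 N slides it). Origin: centre of its underside, z up. The blind hole in the middle of its top is 21 mm across and 14 mm deep.
- hole (a point): Centre of the hole's mouth, on the block's top face, 36 mm above the bench. With the knob home the boss's underside is 5 mm below this point and the rose lies flat on the block, overhanging its edge by 2 mm all round.
- button_top (a point): Centre of the flat top of the locking button: a steel pin 12 mm across on the knob's axis, in the crown. Out, its top is 51.5 mm above the knob's origin (6 mm proud of the crown); fully in, it is 47.5 mm above it.
- button (a joint): Travel of the locking button into the knob in m: 0 = out, 0.004 = fully in. It takes about 3 N to move, and stays where it is left.
- lock_cylinder: Bystander: brass euro profile lock cylinder lying on its side, 32x68x17 mm; origin: centre of its underside.
- padlock: Bystander: brass padlock lying flat, 63x42x19 mm; origin: centre of its underside.
- driver: Bystander: screwdriver with red handle, 178 mm long, 31 mm high; origin: centre of its underside.
- allen_key: Bystander: steel hex key lying flat, 28x77x5 mm; origin: centre of its underside.
There are look-alikes about, which are no part of the job. What is shaped like the bench_block but red is not meant.

How it is judged:
By the outcome, as a careful person would: the job done as asked, in the order asked, and still so for the second after the job is handed in, with the robot touching nothing.
It also fails if it takes over 51 s, if anything falls off the work surface, if the arm or the gripper's body presses on something with over 40 N, if the wrist force passes 120 N, or if a joint passes its speed limit or range.

## Working session

There is one attempt and no reset: what is moved stays moved. The work goes in short steps, each a Python script; the robot and the scene stay as the last script left them, time stands still between calls to the robot, and variables do not carry over. Pictures are saved under pics/ and viewed, at most 10 in all, crops included, and the job is handed in when it is done.

```bash
mkdir -p pics; ls
python3 - <<'E'
from bench import robot
import cv2,numpy as np
for n in("scene","top"):
    c=robot.camera(n); cv2.imwrite(f"pics/{n}0.png",cv2.cvtColor(c["img"],cv2.COLOR_RGB2BGR))
    print(n,c["fov_y"],c["cx"],c["cy"],c["k1"],np.round(c["extrinsics"],4).tolist())
print(robot.tip_extent,robot.current_ee_rot(),robot.current_t())
E
```

```text
pics
scene 43.05190806878596 251.07041492107655 189.25206083498404 -0.1954213546065228 [[-0.612, -0.4932, 0.6182, -0.2674], [-0.7908, 0.3735, -0.4849, 0.542], [0.0082, -0.7857, -0.6186, 0.8176], [0.0, 0.0, 0.0, 1.0]]
top 52.56997436579291 257.1362215086461 195.3952125214683 0.000193205672590318 [[0.0183, -0.993, 0.1169, 0.3631], [-0.9996, -0.0156, 0.0242, -0.0713], [-0.0222, -0.1173, -0.9928, 1.1095], [0.0, 0.0, 0.0, 1.0]]
0.011 [-3.11636604e+00 -3.86453796e-01  1.82892373e-04] 0.1
```

View pics/scene0.png

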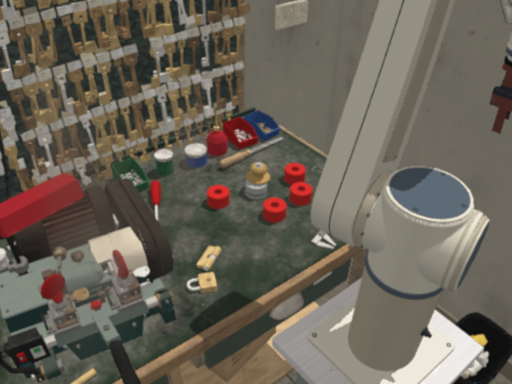

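View pics/top0.png

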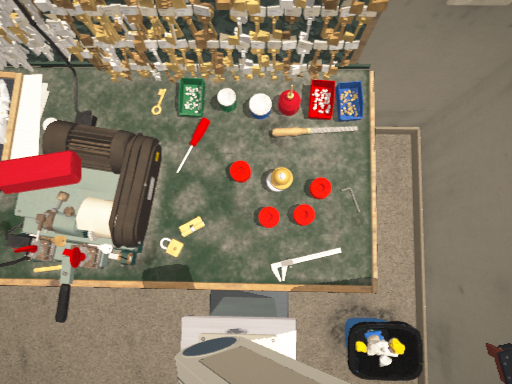

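The knob on the steel block is at about (280,179) in top and (257,180) in scene. Four red look-alike blocks stand around it. I'll enlarge both views.

Run:
```python
import cv2,numpy as np
a=cv2.imread("pics/top0.png")[150:215,245:315]; b=cv2.imread("pics/scene0.png")[155:205,230:285]
f=lambda i,s:cv2.resize(i,None,fx=s,fy=s,interpolation=cv2.INTER_CUBIC)
a=cv2.resize(a,(400,371),interpolation=cv2.INTER_CUBIC);b=cv2.resize(b,(400,364),interpolation=cv2.INTER_CUBIC)
o=np.zeros((371,800,3),np.uint8);o[:,:400]=a;o[:364,400:]=b
cv2.imwrite("pics/crop0.png",o)
```

```text
(no output)
```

View pics/crop0.png

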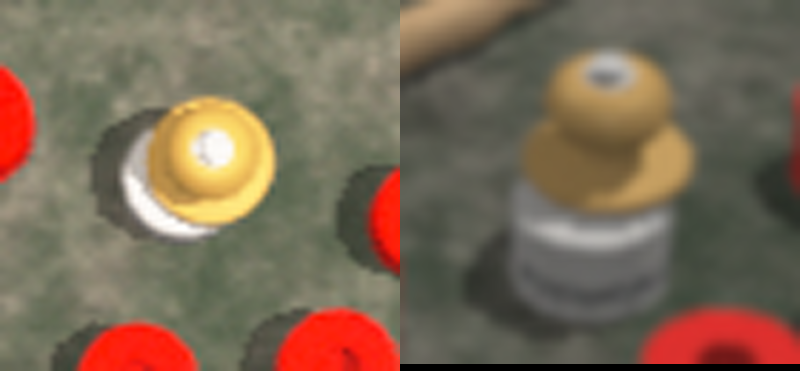

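The top crop shows the knob displaced up and right (+x, −y) from the block. The steel crescent shows at lower left, and the button at about (282,176). Next I'll measure with rays and circle fits of known radius.

```bash
cat > h.py <<'E'
import cv2,numpy as np
from scipy.optimize import least_squares
S=4
def ray(c,uv,z):
    K=np.array([[f:=192/np.tan(np.radians(c["fov_y"]/2)),0,c["cx"]],[0,f,c["cy"]],[0,0,1]])
    p=cv2.undistortPoints(np.array(uv,float).reshape(-1,1,2),K,np.array([c["k1"],0,0,0,0]))[:,0]
    E=c["extrinsics"];d=np.c_[p,np.ones(len(p))]@E[:3,:3].T;o=E[:3,3]
    return (o+d*((z-o[2])/d[:,2])[:,None])[:,:2]
def crop(c,x0,y0,w,h):
    i=c["img"][y0:y0+h,x0:x0+w]
    return cv2.resize(i,None,fx=S,fy=S,interpolation=cv2.INTER_CUBIC)
def full(p,x0,y0): return (np.asarray(p,float)+.5)/S-.5+[x0,y0]
def big(m):
    cs,_=cv2.findContours(m.astype(np.uint8),cv2.RETR_EXTERNAL,cv2.CHAIN_APPROX_NONE)
    return max(cs,key=cv2.contourArea)[:,0]
def circ(P,R=None):
    x0=np.r_[P.mean(0),[] if R else [.03]]
    s=least_squares(lambda q:np.hypot(*(P-q[:2]).T)-(R or q[2]),x0,loss="soft_l1",f_scale=.001)
    return s.x,np.sqrt(np.mean(s.fun**2))
def masks(c,box):
    hsv=cv2.cvtColor(crop(c,*box),cv2.COLOR_RGB2HSV).astype(int);H,s,v=hsv[...,0],hsv[...,1],hsv[...,2]
    return (H>10)&(H<30)&(s>85)&(v>90), (s<50)&(v>110)
E
python3 - <<'E'
from h import *
from bench import robot
c=robot.camera("top");box=(257,160,45,38)
br,st=masks(c,box)
P=ray(c,full(big(br),*box[:2]),.043);print("rose",circ(P),circ(P,.031))
B=full(big(st),*box[:2]); 
Q=ray(c,B,0.); k=circ(P,.031)[0]
Qa=ray(c,B,.043);Q=Q[np.hypot(*(Qa-k).T)>.034]
print("block",len(Q),circ(Q,.029),circ(Q))
cs,_=cv2.findContours(st.astype(np.uint8),0,1)
for q in cs:
    m=cv2.moments(q)
    if m["m00"]>20:print("steel blob",full([m["m10"]/m["m00"],m["m01"]/m["m00"]],*box[:2]),m["m00"]/16,ray(c,[full([m["m10"]/m["m00"],m["m01"]/m["m00"]],*box[:2])],.0875))
# scene
s=robot.camera("scene");box=(230,155,55,50)
br,st=masks(s,box)
o=crop(s,*box);o2=crop(c,257,160,45,38)
b1=o.copy();b1[br]=(255,255,0);b1[st]=(0,0,255)
br2,st2=masks(c,(257,160,45,38));b2=o2.copy();b2[br2]=(255,255,0);b2[st2]=(0,0,255)
out=np.zeros((400,440,3),np.uint8)
for i,(a,b) in enumerate(((o,b1),(o2,b2))):
    out[200*i:200*i+a.shape[0],:a.shape[1]]=a;out[200*i:200*i+a.shape[0],220:220+a.shape[1]]=b
cv2.imwrite("pics/m0.png",out[...,::-1])
cs,_=cv2.findContours(st.astype(np.uint8),0,1)
for q in cs:
    m=cv2.moments(q)
    if m["m00"]>20:
        uv=full([m["m10"]/m["m00"],m["m01"]/m["m00"]],*box[:2]);print("scene steel",uv,m["m00"]/16,ray(s,[uv],.0875))
E
```

```text
rose (array([ 0.53946545, -0.1118644 ,  0.0316197 ]), np.float64(0.00045034068235699906)) (array([ 0.53942774, -0.11194856]), np.float64(0.0007657939081031829))
block 982 (array([ 0.550967  , -0.13059842]), np.float64(0.030103603532831424)) (array([ 0.53839602, -0.10338089,  0.06289445]), np.float64(0.01160092159233685))
steel blob [289.0463064  195.61981441] 28.625 [[ 0.484234   -0.13077412]]
steel blob [281.89499665 175.57538487] 31.125 [[ 0.53762454 -0.11131743]]
steel blob [266.28367192 187.92588849] 313.03125 [[ 0.50383798 -0.0703196 ]]
steel blob [284.15314209 169.38651555] 493.21875 [[ 0.55441868 -0.11714656]]
scene steel [255.0651668  185.73669477] 113.03125 [[ 0.46731127 -0.04652828]]
scene steel [270.14666667 164.50166667] 3.125 [[ 0.51444252 -0.13325409]]
scene steel [258.37769784 163.64568345] 26.0625 [[ 0.5358611  -0.11124526]]
scene steel [260.27471405 156.46058007] 12.75 [[ 0.55875129 -0.13583348]]
```

View pics/m0.png

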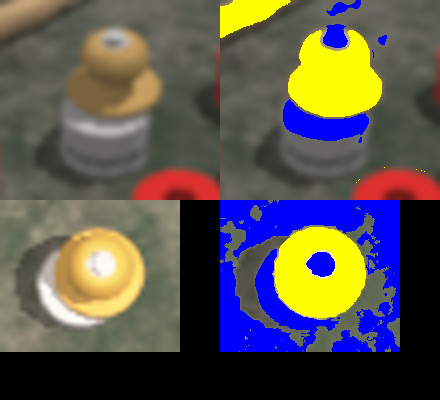

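The brass masks are clean. The rose centre is about (0.539,−0.112) with fitted R 31.6 mm, and the button rays agree to 2 mm. The steel mask bleeds into the bench in top, so I'll fit the block with a tighter threshold and edge profiles.

Run:
```python
from h import *
from bench import robot
c=robot.camera("top");box=(257,160,45,38)
hsv=cv2.cvtColor(crop(c,*box),cv2.COLOR_RGB2HSV);g=hsv[...,2]
k=np.array([.5394,-.1119]);rc=full(np.argwhere(masks(c,box)[0]).mean(0)[::-1],*box[:2]);print(rc)
G=cv2.cvtColor(c["img"],cv2.COLOR_RGB2HSV)[...,2].astype(np.float32)
for a in (100,120,140,160):   # image angle, down-left
    r=np.arange(10,22,1.);u=rc[0]+r*np.cos(np.radians(a));v=rc[1]+r*np.sin(np.radians(a))
    print(a,cv2.remap(G,u.astype(np.float32)[None],v.astype(np.float32)[None],1)[0].astype(int).tolist())
for th in (150,175,200):
    st=(hsv[...,1]<60)&(g>th);cs,_=cv2.findContours(st.astype(np.uint8),0,1+0)
    q=[x[:,0] for x in cs if cv2.pointPolygonTest(x,(float((266.3-257+.5)*S),float((188-160)*S)),True)>-8]
    q=max(q,key=len);uv=full(q,*box[:2]);keep=np.hypot(*(ray(c,uv,.043)-k).T)>.0345
    for z in (0,.036):print("top",th,z,keep.sum(),circ(ray(c,uv[keep],z),.029))
s=robot.camera("scene");box=(230,155,55,50)
hsv=cv2.cvtColor(crop(s,*box),cv2.COLOR_RGB2HSV);
for th in (110,130,150):
    st=(hsv[...,1]<60)&(hsv[...,2]>th);x=[(u,np.flatnonzero(st[100:,u]).max()+100.5) for u in range(66,144) if st[100:,u].any()]
    print("scene top edge",th,circ(ray(s,full(x,*box[:2]),.036),.029))
G=hsv[...,2].astype(int);print([G[90:190:4,u].tolist() for u in (80,105,130)])
```

```text
[281.40988077 177.89749281]
100 [247, 209, 223, 186, 130, 113, 114, 114, 114, 113, 111, 109]
120 [243, 212, 229, 248, 233, 143, 108, 111, 117, 120, 121, 119]
140 [211, 223, 223, 248, 250, 229, 145, 103, 97, 107, 138, 139]
160 [184, 179, 183, 231, 249, 228, 149, 93, 82, 85, 90, 103]
top 150 0 113 (array([ 0.5361092 , -0.09869353]), np.float64(0.0006587263900759759))
top 150 0.036 113 (array([ 0.53117628, -0.09877294]), np.float64(0.00043585529392637))Traceback (most recent call last):
  File "<stdin>", line 13, in <module>
ValueError: max() iterable argument is empty
```

Run:
```python
from h import *
from bench import robot
s=robot.camera("scene");box=(230,155,55,50)
o=crop(s,*box);hsv=cv2.cvtColor(o,cv2.COLOR_RGB2HSV);V=hsv[...,2].astype(int)
for th in (120,135,150):
    st=(hsv[...,1]<60)&(V>th);x=[(u,np.flatnonzero(st[100:150,u]).max()+100.5) for u in range(66,146) if st[100:150,u].any()]
    print("scene top edge",th,len(x),circ(ray(s,full(x,*box[:2]),.036),.029))
for u in (70,85,105,125,140): print(u,V[90:190:4,u].tolist())
c=robot.camera("top");r=c["img"]
print("top rows 183..200 cols 262..286 V");print(r.max(2)[183:200,262:292:3])
# scene rose
br,_=masks(s,box)
br[:64]=0;br[118:]=0
q=big(br);q=q[(q[:,1]>84)];print("scene rose",circ(ray(s,full(q,*box[:2]),.042),.031))
```

```text
scene top edge 120 80 (array([ 0.52838926, -0.09858434]), np.float64(0.0005536274908803363))
scene top edge 135 78 (array([ 0.52970884, -0.09971593]), np.float64(0.00037527927530488003))
scene top edge 150 69 (array([ 0.5311663 , -0.10071882]), np.float64(0.000338156952786688))
70 [116, 115, 114, 117, 118, 120, 122, 130, 141, 137, 115, 104, 104, 101, 90, 84, 90, 97, 95, 78, 61, 55, 59, 63, 76]
85 [121, 122, 122, 122, 118, 112, 114, 126, 158, 186, 170, 133, 105, 102, 102, 101, 91, 79, 81, 91, 93, 76, 62, 60, 72]
105 [116, 120, 121, 123, 134, 146, 136, 116, 124, 155, 184, 166, 125, 103, 103, 104, 102, 92, 77, 81, 94, 90, 74, 74, 86]
125 [110, 121, 141, 168, 185, 176, 140, 117, 136, 165, 171, 141, 107, 99, 102, 101, 94, 84, 85, 90, 91, 80, 78, 82, 86]
140 [197, 197, 197, 194, 177, 142, 118, 138, 158, 148, 122, 110, 111, 111, 104, 95, 92, 98, 101, 94, 83, 78, 96, 142, 186]
top rows 183..200 cols 262..286 V
[[ 89  79 251 197 187 165 208 222 229 253]
 [ 90  83 248 198 193 187 190 209 248 253]
 [ 95  89 240 242 234 203 241 248 253 242]
 [ 97  96 191 251 224 251 252 252 253 151]
 [ 98  91 135 251 198 248 252 252 250 108]
 [134  85 105 247 250 199 248 248 155 107]
 [118  92  96 204 250 244 199 163 110 104]
 [116 132  95 122 231 249 225 125 111 105]
 [119 132  97 105 133 172 136 113 109 107]
 [125 145 135 116 108 105 123 110 107 110]
 [137 149 125 114 112 110 115 109 107 115]
 [149 147 123 121 109 111 113 103 109 116]
 [142 143 123 124 116 110 109 101 114 116]
 [137 136 122 119 122 110 106 105 117 122]
 [138 129 117 115 114 115 102 103 122 121]
 [137 128 120 117 112 115  99 106 123 117]
 [142 129 124 124 116 109  99 103 114 116]]
scene rose (array([ 0.53930893, -0.11477675]), np.float64(0.00040070187979611655))
```

Block top centre is about (0.5305,−0.0995), with both views within 1–2 mm, and the rose centre is about (0.5393,−0.1125). The offset is 15.7 mm, within the 11–18 mm given. I'll push with the two fingertips 40 mm apart as a fork, which centres itself on the rose edge. The tips stay just above block-top height.

```bash
cat >> h.py <<'E'
from scipy.spatial.transform import Rotation as Ro
def ori(d,flip=False):
    x=np.r_[d,0]*(-1 if flip else 1);z=np.array([0,0,-1.]);return Ro.from_matrix(np.c_[x,np.cross(z,x),z]).as_rotvec()
REACH=.010+np.sqrt(.031**2-.020**2)
def bgr(c,n): cv2.imwrite(n,c["img"][...,::-1])
E
python3 - <<'E'
from h import *
from bench import robot
R=np.array([.5393,-.1125]);B=np.array([.5305,-.0995]);d=(B-R)/np.linalg.norm(B-R)
zt=.0377+robot.tip_extent
st=R-d*(REACH+.020)
J0=robot.current_joints();best=[]
for f in (0,1):
    j=robot.inverse_kinematics([*st,zt],ori(d,f));print(f,j)
    if j is not None:best.append((np.abs(np.array(j)-J0).max(),f))
f=min(best)[1];o=ori(d,f)
robot.movep([*st,.16],o);robot.grip(.040)
robot.movel([*st,zt],feed=.08);robot.hold(.3)
print(robot.current_position(),st,zt,robot.current_wrist_force(),robot.current_grip_width(),robot.current_t(),f)
hit=robot.movel([*(R-d*(REACH-.003)),zt],feed=.012,force_limit=2.5)
print(hit,robot.current_position(),(robot.current_position()[:2]-st)@d,robot.current_wrist_force(),robot.current_t())
t=robot.camera("top");s=robot.camera("scene");bgr(t,"pics/t1.png");bgr(s,"pics/s1.png")
o=np.hstack([cv2.resize(t["img"][140:215,235:325],(400,333)),cv2.resize(s["img"][130:205,210:300],(400,333))]);cv2.imwrite("pics/c1.png",o[...,::-1])
E
```

```text
0 [-2.89126060e-01  6.34426537e-01  1.79847553e+00 -4.44089210e-16
  7.08690590e-01 -8.84195683e-01]
1 [-0.28912606  0.63442654  1.79847553  0.          0.70869059  2.25739697]
[ 0.56951613 -0.15698381  0.04892508] [ 0.56939425 -0.15695742] 0.04869999999999999 [0.5221966  0.86508399 0.05778295] 0.03994398149139095 5.275 0
False [ 0.55660514 -0.13798446  0.04873783] 0.02288083912472999 [ 0.14907977 -2.20810957  0.23886311] 7.3417
```

View pics/c1.png

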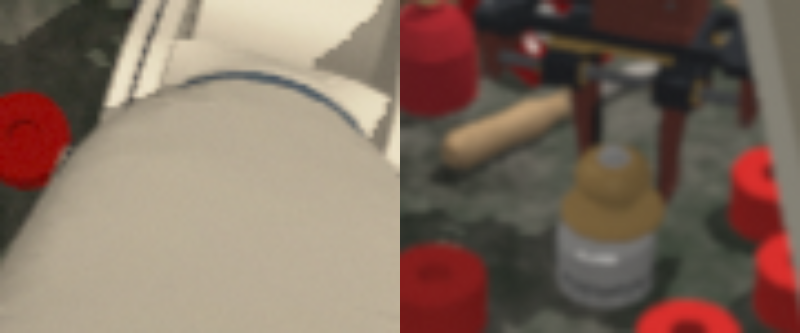

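The scene view (right) shows the fork touching the rose edge, with the knob still upright and overhanging the block. The arm hides it in top. Now I'll measure the knob relative to the fork and the block in this view.

```bash
cat >> h.py <<'E'
def meas(s,save=None):
    box=(230,150,55,55);o=crop(s,*box);hsv=cv2.cvtColor(o,cv2.COLOR_RGB2HSV).astype(int);H,Sa,V=[hsv[...,i] for i in range(3)]
    br=(H>8)&(H<30)&(Sa>75)&(V>60);n,l,st,ce=cv2.connectedComponentsWithStats(br.astype(np.uint8))
    i=l==1+np.argmin(np.hypot(*(ce[1:]-[108,90]).T)-st[1:,4]/50);q=big(i);x,y,w,h=cv2.boundingRect(q)
    # rose: rim points in the lower part
    wid=np.array([np.ptp(q[q[:,1]==r,0]) for r in range(y,y+h)]);rw=y+int(np.argmax(wid));low=q[q[:,1]>=rw-3]
    hull=i.astype(np.uint8);hu=cv2.convexHull(q);f=np.zeros_like(hull);cv2.fillConvexPoly(f,hu,1)
    bt=(f>0)&(Sa<75);bt[y+h//3:]=0;bt=cv2.erode(bt.astype(np.uint8),np.ones((2,2)))
    b=np.argwhere(bt>0);buv=full(b.mean(0)[::-1],*box[:2]) if len(b) else None
    if save:
        m=o.copy();m[i]=(255,255,0);m[bt>0]=(0,0,255)
        for p in low:m[p[1],p[0]]=(255,0,255)
        cv2.imwrite(save,np.hstack([o,m])[...,::-1])
    return dict(bbox=full([x,y],*box[:2]).tolist()+[w/S,h/S],low=full(low,*box[:2]),btn=buv,nb=len(b))
E
python3 - <<'E'
from h import *
from bench import robot
s1=robot.camera("scene");s0=dict(s1);s0["img"]=cv2.imread("pics/scene0.png")[...,::-1].copy()
for n,s in(("0",s0),("1",s1)):
    m=meas(s,f"pics/q{n}.png");print(n,np.round(m["bbox"],2),m["btn"],m["nb"],"rose@.042",circ(ray(s,m["low"],.042),.031),"btn@.0875",ray(s,[m["btn"]],.0875))
d=np.array([.5305-.5393,-.0995+.1125]);d/=np.linalg.norm(d);print("fork rose centre",robot.current_position()[:2]+d*REACH)
a,b=[cv2.imread(f"pics/q{n}.png") for n in "01"];cv2.imwrite("pics/q.png",np.vstack([a,b]))
E
```

```text
0 [246.38 161.88  24.    22.25] [258.59145022 164.45075758] 462 rose@.042 (array([ 0.53890357, -0.11452916]), np.float64(0.0006632230958550462)) btn@.0875 [[ 0.5326887 -0.1094367]]
1 [245.88 161.88  24.25  22.25] [257.14755278 164.9225048 ] 521 rose@.042 (array([ 0.53998461, -0.11256782]), np.float64(0.0009434157645411797)) btn@.0875 [[ 0.53328677 -0.10513473]]
fork rose centre [ 0.5377069 -0.1100661]
```

View pics/q.png

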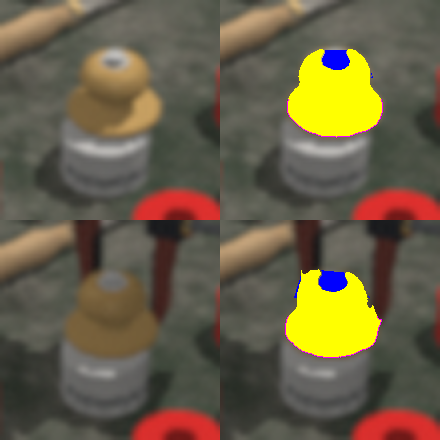

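The mask overlays fit. The knob has moved about 1 px towards the block centre and is upright. The fork's lateral alignment agrees with vision to about 0.5 mm, so I'll push on in small steps, watching the force.

Run:
```python
from h import *
from bench import robot
R=np.array([.5393,-.1125]);B=np.array([.5305,-.0995]);d=(B-R)/np.linalg.norm(B-R);zt=.0487
F0=np.array([.522,.865]);ims=[]
for rem in (.0105,.0085,.0065,.005,.0035,.002,.001):
    h=robot.movel([*(B-d*(REACH+rem)),zt],feed=.01,force_limit=2.5)
    p=robot.current_position();F=robot.current_wrist_force();s=robot.camera("scene");m=meas(s)
    ims.append(s["img"][140:210,220:300])
    print(h,"rem",round((B-p[:2])@d-REACH,4),"F",round((F[:2]-F0)@d,2),np.round(F,2),"bbox",np.round(m["bbox"],2),np.round(m["btn"],2),round(robot.current_t(),1))
    if (F[:2]-F0)@d<-4.0 : break
cv2.imwrite("pics/push.png",cv2.resize(np.hstack([ims[0],ims[len(ims)//2],ims[-1]]),None,fx=3.3,fy=3.3)[...,::-1])
```

```text
False rem 0.0105 F -1.72 [ 0.97 -0.91  0.22] bbox [245.12 162.62  26.75  22.  ] [258.61 165.83] 7.9
False rem 0.0085 F -1.68 [ 0.34 -1.28  0.66] bbox [245.12 161.62  24.75  23.5 ] [255.91 165.79] 8.3
False rem 0.0065 F -1.97 [ 1.3  -0.99  1.98] bbox [244.88 163.12  24.75  22.5 ] [257.38 166.53] 8.7
False rem 0.005 F -3.43 [ 1.93 -2.32  2.4 ] bbox [244.62 163.12  25.    23.  ] [256.35 166.92] 9.1
False rem 0.0027 F -0.84 [ 0.03 -0.48 -0.02] bbox [244.12 161.12  24.75  27.  ] [254.42 167.23] 9.4
False rem 0.0017 F -0.24 [ 0.63  0.65 -0.74] bbox [244.12 165.88  27.    22.25] [257.39 169.21] 9.8
False rem 0.001 F -0.65 [ 0.56  0.1  -0.46] bbox [244.12 165.88  25.5   22.5 ] [256.42 169.13] 10.1
```

View pics/push.png

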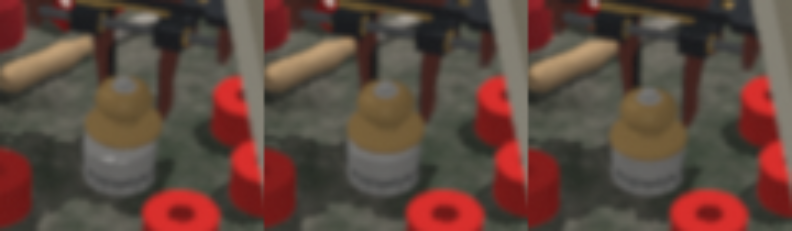

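The last frame shows the knob sunk about 3 px, upright over the block, and the force fell to about 0.5 N, so it has dropped home. I'll back out, clear the view and check.

Run:
```python
from h import *
from bench import robot
d=np.array([-.0088,.013]);d/=np.linalg.norm(d);p=robot.current_position()
q=p[:2]-d*.035
robot.movel([*q,p[2]],feed=.06);robot.movel([*q,.2],feed=.2)
robot.move_j([-1.2,.423,1.63,0,1.089,-.88])
t=robot.camera("top");s=robot.camera("scene");print(robot.current_t())
box=(257,160,45,38);br,st=masks(t,box)
q=full(big(br),*box[:2])
P=ray(t,q,.038);print("rose top",circ(P),circ(P,.031))
m=meas(s);print("scene rose",circ(ray(s,m["low"],.037),.031),m["bbox"],m["btn"],ray(s,[m["btn"]],.0825))
n,l,sts,ce=cv2.connectedComponentsWithStats(((cv2.cvtColor(crop(t,*box),cv2.COLOR_RGB2HSV)[...,1]<60)).astype(np.uint8))
h=np.zeros(br.shape,np.uint8);cv2.fillPoly(h,[big(br)],1)
i=np.argwhere((h>0)&~br);print("btn top",ray(t,[full(i.mean(0)[::-1],*box[:2])],.0825))
o=np.hstack([cv2.resize(t["img"][150:210,245:315],(400,343),interpolation=2),cv2.resize(s["img"][148:208,222:292],(400,343),interpolation=2)]);cv2.imwrite("pics/home.png",o[...,::-1])
```

```text
13.7417
rose top (array([ 0.53274251, -0.09944996,  0.03210239]), np.float64(0.00038439539836329547)) (array([ 0.53272898, -0.09942931]), np.float64(0.0011695053623698751))
scene rose (array([ 0.53248839, -0.10252707]), np.float64(0.0006631307032720737)) [244.125, 165.875, 24.5, 22.5] [256.34040881 168.75235849] [[ 0.52662546 -0.09731849]]
btn top [[ 0.53131293 -0.09969445]]
```

View pics/home.png

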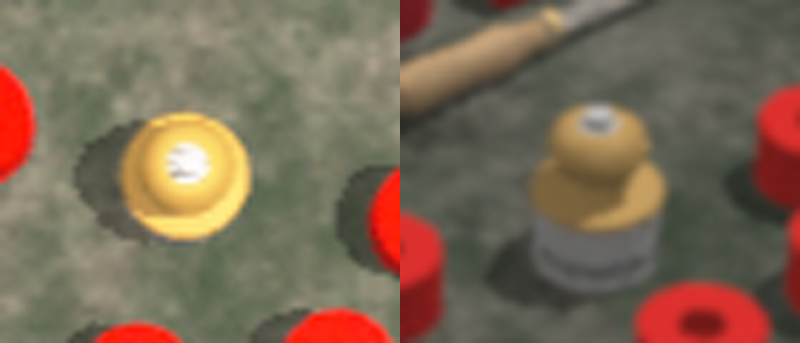

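Both views show the knob seated level. In top the rose hides the whole block rim; in scene its overhang is even. Centre is about (0.532,−0.0997), the fork gives (0.531,−0.100), and the button is at crop (187,163). I'll press it with closed fingertips.

Run:
```python
from h import *
from bench import robot
d=np.array([-.0088,.013]);d/=np.linalg.norm(d);o=ori(d);te=robot.tip_extent;xy=(.5313,-.0999)
robot.movep([*xy,.17+te],o);robot.grip(0.);robot.movel([*xy,.090+te],feed=.08);robot.hold(.3)
print(robot.current_grip_width(),robot.current_wrist_force(),robot.current_t())
h=robot.movel([*xy,.0825-.004-.0015+te],feed=.008,force_limit=14)
print(h,robot.current_position()[2]-te,robot.current_wrist_force(),robot.current_t())
robot.hold(.3);print(robot.current_position()[2]-te,robot.current_wrist_force(),robot.current_moment())
```

```text
0.0006272724342099201 [0.60336049 0.74594398 0.22006996] 17.9583
True 0.07870220980317093 [-2.20637905 -0.69709086  6.3734374 ] 19.325
0.07869416043364351 [-0.92129353  0.57421058  5.84436777] [ 0.03457808  0.14842637 -0.06447217]
```

Run:
```python
from h import *
from bench import robot
te=robot.tip_extent;p=robot.current_position()
h=robot.movel([p[0],p[1],.0772+te],feed=.008,force_limit=16)
print(h,robot.current_position()[2]-te,robot.current_wrist_force())
robot.movel([p[0],p[1],.17+te],feed=.12);robot.move_j([-1.2,.423,1.63,0,1.089,-.88]);robot.hold(.5)
t=robot.camera("top");s=robot.camera("scene");print(robot.current_t())
box=(257,160,45,38);br,_=masks(t,box);P=ray(t,full(big(br),*box[:2]),.038);print("rose top",circ(P))
m=meas(s);print(m["bbox"],m["btn"])
o=np.hstack([cv2.resize(t["img"][150:210,245:315],(400,343),interpolation=2),cv2.resize(s["img"][148:208,222:292],(400,343),interpolation=2)]);cv2.imwrite("pics/end.png",o[...,::-1])
```

```text
True 0.07861332208014854 [-2.48009223  0.49411832  9.68730511]
23.3833
rose top (array([ 0.5327181 , -0.09941973,  0.03210884]), np.float64(0.0004006165821234831))
[244.125, 165.625, 24.5, 23.0] [256.3324115  168.87168142]
```

View pics/end.png

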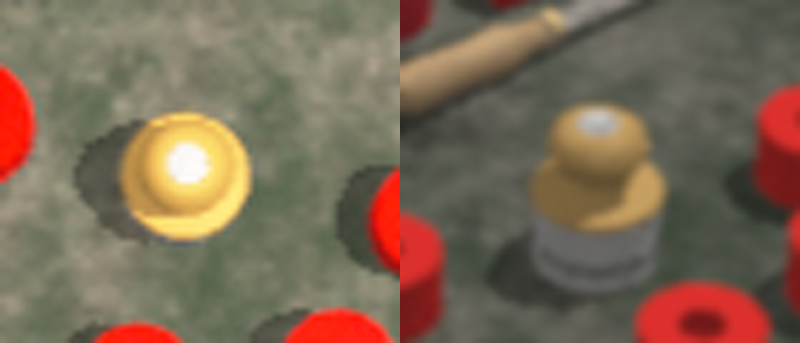

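The knob is still seated and unmoved. The button, at about (187,163) in the top crop, now sits lower. The fingertips stopped hard at 78.6 mm, against the 78.5 mm expected for fully in.

```bash
python3 -c "
from bench import robot
print(robot.finish_job())"
```

```text
the job is handed in; nothing more can be done
None
```

The knob sits flat and centred in the block with its locking button pressed fully in; the arm moved clear and the job was handed in at about 23 s.

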